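# Reverse the row of sample bottles into the empty rack

### The job

Move the four amber bottles out of the grey adapters of the white rack into the empty wooden rack, one in each pocket, in reverse order: seen from the robot, the bottle that stood leftmost ends up rightmost, and so on along the row. Each must end standing upright on the floor of its pocket; they are glass, so set them down gently and do not drop them, and do not disturb the stoppered conical flask beside the wooden rack.

Things in the scene. Friction and masses are not known exactly. Their poses are not given: they have to be found in the camera images.
- tall_bottle: Loose. Origin: centre of its underside; z up its axis, upright. Tall round amber bottle with a narrow white cap: body 40 mm diameter and straight from the foot to 76 mm, then a cone shoulder up to 86 mm, cap 28 mm diameter from 86 to 104 mm (total height 104 mm). About 150 g.
- jar_bottle: Loose. Origin: centre of its underside; z up its axis, upright. Squat round amber jar with a wide white cap: body 46 mm diameter from the foot to 62 mm, cap 45 mm diameter from 62 to 80 mm (total height 80 mm). About 170 g.
- square_bottle: Loose. Origin: centre of its underside; z up its axis, upright. Square amber bottle: body 38 x 38 mm with rounded edges, 70 mm high, sides along its x and y (at the start parallel to its adapter's), then a narrow neck and a white cap 26 mm diameter from 76 to 92 mm (total height 92 mm). About 150 g.
- vial_bottle: Loose. Origin: centre of its underside; z up its axis, upright. Slim straight amber vial: body 30 mm diameter from the foot to 80 mm, white cap 29 mm diameter from 80 to 96 mm (total height 96 mm). About 90 g.
- new_rack: The empty rack: a light wooden tray fixed to the bench, 74 mm (x) by 284 mm (y) by 28 mm high, with four open pockets 66 x 66 mm centred at x = 0, y = -105, -35, 35, 105 mm; walls 4 mm thick, pocket floors 5 mm above the bench. Origin: centre of its underside. x points away from the robot within 0.18 rad, +y to the robot's left, z up. It may lie nearer or farther than the white rack.
- tall_adapter: Grey plastic adapter fixed in the white rack; the tall bottle starts in it. 62 x 62 mm block, 22 mm high, 46 x 46 mm square pocket open above, its floor 4 mm above the underside (12 mm above the bench). Origin: centre of its underside. The four adapters are a row along their y, 70 mm apart, in any order; all have the white rack's axes: x away from the robot within 0.18 rad, +y to its left.
- jar_adapter: Grey plastic adapter fixed in the white rack; the jar bottle starts in it. 62 x 62 mm block, 22 mm high, 52 x 52 mm square pocket open above, its floor 4 mm above the underside (12 mm above the bench). Origin: centre of its underside. The four adapters are a row along their y, 70 mm apart, in any order; all have the white rack's axes: x away from the robot within 0.18 rad, +y to its left.
- square_adapter: Grey plastic adapter fixed in the white rack; the square bottle starts in it. 62 x 62 mm block, 22 mm high, 44 x 44 mm square pocket open above, its floor 4 mm above the underside (12 mm above the bench). Origin: centre of its underside. The four adapters are a row along their y, 70 mm apart, in any order; all have the white rack's axes: x away from the robot within 0.18 rad, +y to its left.
- vial_adapter: Grey plastic adapter fixed in the white rack; the vial bottle starts in it. 62 x 62 mm block, 22 mm high, 36 x 36 mm square pocket open above, its floor 4 mm above the underside (12 mm above the bench). Origin: centre of its underside. The four adapters are a row along their y, 70 mm apart, in any order; all have the white rack's axes: x away from the robot within 0.18 rad, +y to its left.
- flask: A bystander: a loose conical glass flask with a black stopper, foot 62 mm diameter, 106 mm high, about 250 g, standing on the bench beside the end of the new rack on the robot's left. Origin: centre of its underside, z up.

How it is judged:
By the outcome, as a careful person would: the job done as asked, in the order asked, and still so for the second after the job is handed in, with the robot touching nothing.
It also fails if it takes over 96 s, if anything falls off the work surface, if the arm or the gripper's body presses on something with over 40 N, if the wrist force passes 120 N, or if a joint passes its speed limit or range.

### The arm

A 6-joint arm with a two-finger parallel gripper is mounted at the origin on the work surface. World frame = base frame: x ahead of the robot, y to its left, z up, the work surface at z = 0. Lengths are in m, angles in rad, forces in N, time in s.
With the tool pointing down it reaches from about 0.25 to 0.725 m from the base axis. Payload 4 kg.
Tool frame: the origin (TCP) lies at the very end of the fingers, on their centre line; the grasp point (between the pads) lies bot.grasp_offset behind it (bot.grasp_offset is the distance from the TCP to the grasp point, in m); z points along the fingers, y is the direction in which the jaws open and shut (so a half turn about z gives the same grasp; the last joint's range is limited). The gripper opens to 85 mm and grips with 20 to 120 N. Pads are 22 mm wide; open, the fingers measure 114 mm over their backs; the gripper's body (76 mm by 85 mm) begins 54 mm behind the grasp point. The pads swing forward as they close: fully open they stand 13 mm farther back than shut.
Start: joints at [-1.12, 0.241, 0.005, 1.335, 0, 1.571], TCP at [0.218, -0.45, 0.231] pointing down, gripper open.
Joint ranges: [-2.72, 2.72], [-1.05, 1.87], [-1.09, 1.28], [-1.99, 2.15], [-1.42, 1.44], [-3.14, 3.14]. Speed limits (rad/s): [2.79, 2.79, 3.14, 3.14, 3.14, 3.14].

### API

Orientations are given as a unit quaternion [x, y, z, w].
In Python, from workcell import bot gives the robot as it stands. The module is installed in compiled form; this text tells all that it offers.
- The arm moves only by the shell command python3 -m jog 'ROWS' [OPENING]. ROWS is JSON, a list that holds one entry, the list of rows, each a list of 6 numbers: the shift along the tool's x, y, z in m, then the turn, a rotation vector about the tool's x, y, z in degrees. In form: [[[dx, dy, dz, wx, wy, wz], ...]]. A call has 1 to 12 rows; each row shifts and turns the pose as measured when the row begins, along the tool's axes as they then stand; what a row does not reach is not made up. A row lasts 1/8 s, in which the tool goes at most 62.5 mm and 10.7 degrees, less where a joint would pass 70% of its speed; a pose out of reach is approached as far as the arm can. A call is refused whole if a number of a shift passes 0.0625 or a number of a turn 10.7, either way. A call with a gripper value outside its range is refused whole. OPENING is the finger opening in m, from 0 to 0.0854, set as the call begins (- or left out, the last holds). The fingers move at their own pace and stop on an object; the grip force is fixed at half the most. Time passes only in rows, so rows that do not move let the fingers close. It gives the time, the measured TCP pose, the force and the opening at its end, in the units of the state.
- bot.get_obs(): the state, without advancing time (a new reading comes with each control period).
- bot.camera(name): name is "side" or "top" or "wrist"; returns a dict with "pixels" (480x640x3 uint8, red, green, blue), "fx", "fy", "cx", "cy" (pixels), "k1" (the pictures are not rectified: a ray, as slopes to the right and down, at radius r is drawn at 1 + k1 r^2 times it, then the intrinsics apply), "rvec" (rotation vector, rad) and "tvec" (3), from world to camera coordinates, as OpenCV has them. Camera axes: x right, y down, z forward; pixel columns grow to the right and rows downward; lengths in m; the calibration is good to about 2 mm. A picture is of the moment at which its call begins. There is no depth.
- bot.job_done(): hands the job in, once; it reports no verdict.
The state is a dict: "clock": time; "joint_pos": joint angles; "joint_vel": joint speeds; "tau": joint torques, N m; "eef_pos": TCP position; "tool_rot": TCP orientation; "ft_force": force on the tool from outside, world axes, zero at the start; "ft_torque": the same for the moment, N m; "grip_width": finger opening in m.
Only numpy, scipy, OpenCV 4.12 (cv2) and the standard library are available. Lean on these libraries where they do the work, as an engineer would, in place of code of your own. Each camera call takes 0.05 s, during which the arm holds its last target. There are 200 camera calls.

## Working session

There is one attempt and no reset: what is moved stays moved. The work goes in short steps, Python scripts to look and compute and a shell command to move; the robot and the scene stay as the last step left them, time stands still between calls to the robot, and variables do not carry over. Pictures are saved under pics/ and viewed, on a budget of 14 in all, crops included, one or two more only if the job needs it, and the job is handed in when it is done.

```bash
mkdir -p pics
python3 - <<'E'
from workcell import bot
import cv2,pickle
d={}
for n in("top","side"):
    c=bot.camera(n); d[n]=c; cv2.imwrite(f"pics/{n}0.png",c["pixels"][:,:,::-1]); print(n,c["fx"],c["cx"],c["cy"],c["k1"],c["rvec"],c["tvec"])
pickle.dump(d,open("c0.pkl","wb"))
print(bot.grasp_offset,bot.get_obs())
E
```

```text
top 586.359629333776 319.98322822371074 237.58723140376023 -0.12386252733896391 [ 2.16999307 -2.21086874  0.08665578] [0.05386471 0.53824504 1.06803362]
side 476.8178812804185 314.0862797401197 242.31847940268088 0.02532375140400753 [ 2.17892506 -0.26151136  0.1045263 ] [-0.53158926  0.12856227  0.63013033]
0.0187 {'clock': 0.1, 'joint_pos': array([-1.11997419e+00,  2.41323769e-01,  3.86386855e-03,  1.33517823e+00,
       -1.32041971e-05,  1.57079939e+00]), 'joint_vel': array([-0.00048077, -0.00198934,  0.00411794, -0.00117387,  0.00016017,
       -0.00019318]), 'tau': array([ 1.16502975e-03, -3.73138154e+01,  2.53010470e+01,  1.08311398e-02,
       -3.51385575e-05,  1.02802716e-06]), 'eef_pos': array([ 0.21760769, -0.44954736,  0.23051077]), 'tool_rot': array([ 9.74702240e-01,  2.23505472e-01, -2.12264885e-04, -8.96130876e-04]), 'ft_force': array([-0.77259293, -0.50529485,  0.50069883]), 'ft_torque': array([ 0.01467705, -0.00630939,  0.02931856]), 'grip_width': 0.08544374101793747}
```

View pics/top0.png

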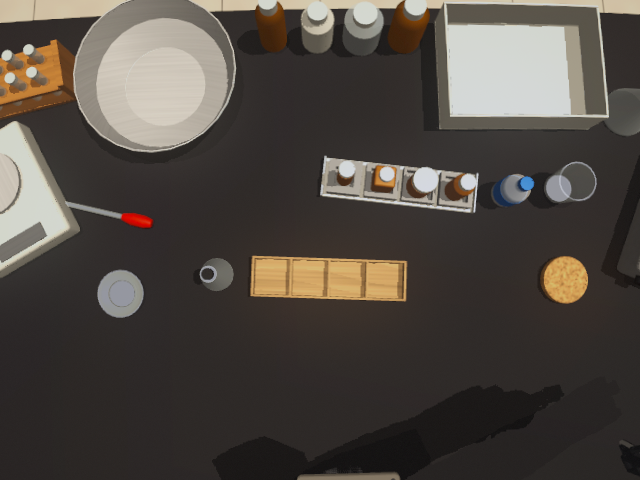

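View pics/side0.png

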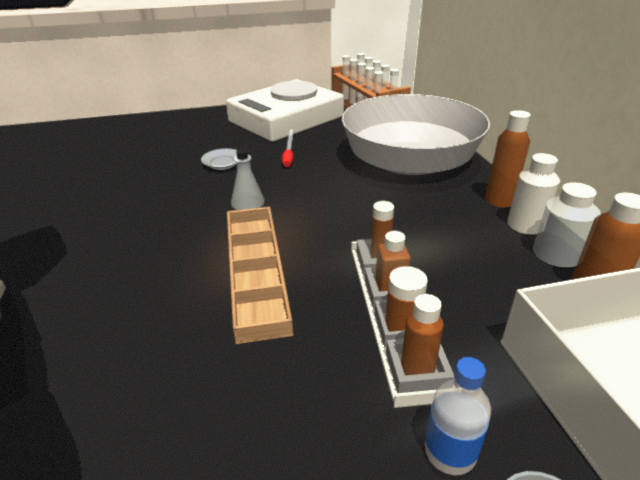

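The top view is seen with the robot at the bottom. From left to right in the white rack are the vial (346,170), square (385,175), jar (425,180) and tall (465,185). The wooden rack spans (250–407, 257–300) and the flask is at (215,274). Next I'll zoom in for precise corners.

```bash
cat > h.py <<'E'
import numpy as np,cv2
from scipy.spatial.transform import Rotation as R
def proj(c,P):
    rm=cv2.Rodrigues(np.array(c["rvec"]))[0]; q=np.atleast_2d(P)@rm.T+c["tvec"]; s=q[:,:2]/q[:,2:]
    s=s*(1+c["k1"]*(s**2).sum(1,keepdims=True)); return s*[c["fx"],c["fy"]]+[c["cx"],c["cy"]]
def back(c,uv,z):
    K=np.array([[c["fx"],0,c["cx"]],[0,c["fy"],c["cy"]],[0,0,1.]])
    s=cv2.undistortPoints(np.array(uv,float).reshape(-1,1,2),K,np.array([c["k1"],0,0,0.]))[:,0]
    rm=cv2.Rodrigues(np.array(c["rvec"]))[0]; d=np.c_[s,np.ones(len(s))]@rm; o=-rm.T@c["tvec"]
    return o+d*((z-o[2])/d[:,2])[:,None]
E
python3 - <<'E'
import pickle,cv2
d=pickle.load(open("c0.pkl","rb")); im=d["top"]["pixels"][:,:,::-1]
a=cv2.resize(im[150:220,315:485],None,fx=4.7,fy=4.7,interpolation=cv2.INTER_CUBIC)
b=cv2.resize(im[250:310,245:415],None,fx=4.7,fy=4.7,interpolation=cv2.INTER_CUBIC)
o=cv2.vconcat([a,b]);print(a.shape,o.shape)
o=o[:600,:800]
cv2.imwrite("pics/z.png",o)
E
```

```text
(329, 799, 3) (611, 799, 3)
```

View pics/z.png

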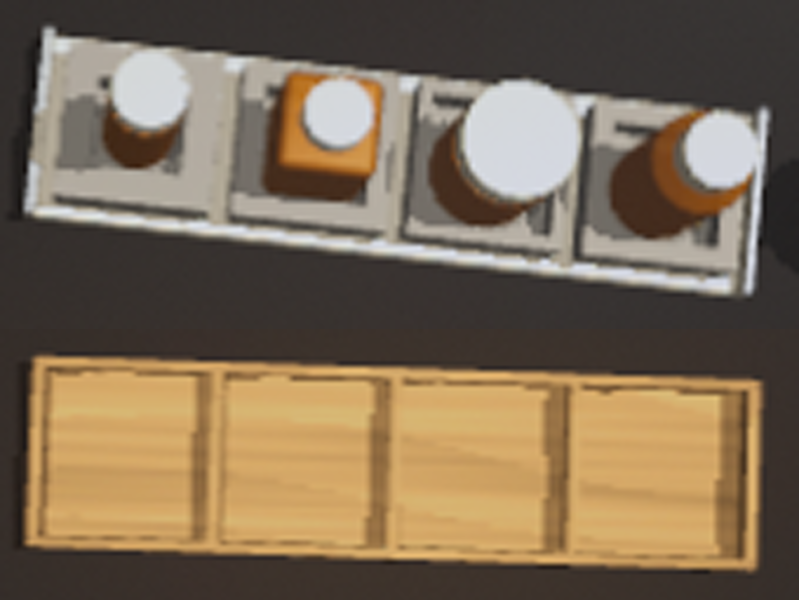

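Run:
```python
import pickle,numpy as np
from h import *
d=pickle.load(open("c0.pkl","rb")); c=d["top"]; s=d["side"]
a=lambda p,y0,x0: (np.array(p,float)+.5)/4.7-.5+[x0,y0]
caps=a([(149,90),(338,113),(522,140),(721,150)],150,315)
B=[]
for uv,z in zip(caps,(.108,.104,.092,.116)):
    p=back(c,[uv],z)[0]; B.append(p); print("cap",p.round(4),"side px",proj(s,p).round(1))
B=np.array(B); v=np.polyfit(B[:,1],B[:,0],1); print("row slope",v, np.diff(B[:,1]))
w=a([(36,355),(763,381),(757,570),(25,546)],250,315-70)-[0,329/4.7]
C=back(c,w,.028); print(C.round(4)); o=C.mean(0)
l=C[0]-C[1]+C[3]-C[2]; print("len",np.linalg.norm(l)/2,np.linalg.norm(C[0]-C[3])); yaw=np.arctan2(-l[0],l[1]); print("yaw",yaw,"centre",o)
for y in(.105,.035,-.035,-.105): print("pocket",o[0]-y*np.sin(yaw),o[1]+y*np.cos(yaw))
W=back(c,a([(36,213),(750,295),(45,38),(765,112)],150,315),.02); 
for i in(0,2): l=W[i]-W[i+1]; print("wyaw",np.arctan2(-l[0],l[1]))
print(proj(s,o-[0,0,0]), back(c,[(218,274)],.03), [proj(s,x) for x in C])
```

```text
cap [ 0.6506 -0.0028  0.108 ] side px [[384.9 204. ]]
cap [ 0.6418 -0.0723  0.104 ] side px [[396.6 234.2]]
cap [ 0.6328 -0.1425  0.092 ] side px [[410.  275.7]]
cap [ 0.6242 -0.2112  0.116 ] side px [[429.8 300. ]]
row slope [0.12682884 0.65095309] [-0.06957016 -0.0701578  -0.06875052]
[[ 0.5085  0.1687  0.028 ]
 [ 0.493  -0.1152  0.028 ]
 [ 0.4193 -0.1109  0.028 ]
 [ 0.4343  0.174   0.028 ]]
len 0.2848355336264745 0.07444192746643312
yaw -0.05343187137882278 centre [0.46377343 0.02912906 0.028     ]
pocket 0.46938110745720896 0.13397921350406874
pocket 0.465642655911348 0.06407911350385953
pocket 0.46190420436548707 -0.005820986496349698
pocket 0.4581657528196261 -0.07572108649655893
wyaw -0.1305830838833557
wyaw -0.11641236249702597
[[256.10219515 255.92535732]] [[0.47498    0.23185073 0.03      ]] [array([[271.22270333, 205.24511097]]), array([[293.62094646, 318.97217412]]), array([[235.169846  , 327.02232823]]), array([[228.30418488, 209.51094759]])]
```

```bash
cat > g.py <<'E'
import sys,numpy as np
from workcell import bot
from h import *
o=bot.get_obs(); x,y,z=map(float,sys.argv[1:4]); yaw=float(sys.argv[4]) if len(sys.argv)>4 else -.125
r=R.from_quat(o["tool_rot"]); p=o["eef_pos"]
ty=np.array([np.cos(yaw),np.sin(yaw),0]); tz=np.array([0,0,-1.]); T=R.from_matrix(np.c_[np.cross(ty,tz),ty,tz])
print("t",round(o["clock"],2),"p",p.round(4),"w",round(o["grip_width"],4),"F",o["ft_force"].round(1))
print("shift mm (tool)",(r.inv().apply(np.array([x,y,z])-p)*1e3).round(1),"(after turn)",(T.inv().apply(np.array([x,y,z])-p)*1e3).round(1),"turn deg",np.degrees((r.inv()*T).as_rotvec()).round(2))
E
python3 - <<'E'
import pickle
from h import *
d=pickle.load(open("c0.pkl","rb"))
for z in(.09,.1,.11,.12,.13): print(z,back(d["top"],[(526,184)],z)[0][:2],back(d["side"],[(470,368)],z)[0][:2])
print(back(d["top"],[(507,197)],.01))
E
python3 -m jog '[[[0,0,0,0,0,-9.5],[0,0,0,0,0,-9.5],[0,0,0,0,0,-9.5],[0,0,0,0,0,-9.5],[0,0,0,0,0,-9.5],[0,0,0,0,0,-9.5],[0,0,0,0,0,0]]]' 0.085
python3 g.py .6506 -.0028 .20
```

```text
0.09 [ 0.62293803 -0.32347403] [ 0.63603821 -0.28404548]
0.1 [ 0.62136504 -0.31973754] [ 0.63044115 -0.29118502]
0.11 [ 0.61979204 -0.31600105] [ 0.62484408 -0.29832456]
0.12 [ 0.61821905 -0.31226456] [ 0.61924702 -0.30546409]
0.13 [ 0.61664606 -0.30852807] [ 0.61364995 -0.31260363]
[[ 0.61082051 -0.31454904  0.01      ]]
clock: 0.98
eef_pos: [0.2164, -0.4471, 0.2266]
tool_rot: [0.74, 0.673, 0.002, -0.005]
ft_force: [0.2, 0.7, -1.5]
grip_width: 0.0854
t 0.97 p [ 0.2164 -0.4471  0.2266] w 0.0854 F [ 0.2  0.7 -1.5]
shift mm (tool) [482.9 390.7  28.9] (after turn) [494.9 375.4  26.6] turn deg [-0.33 -0.53  1.77]
```

```bash
python3 -m jog '[[[0,0,0,-0.3,-0.5,1.8],[0.045,0.034,0,0,0,0],[0.045,0.034,0,0,0,0],[0.045,0.034,0,0,0,0],[0.045,0.034,0,0,0,0],[0.045,0.034,0,0,0,0],[0.045,0.034,0,0,0,0],[0.045,0.034,0,0,0,0],[0.045,0.034,0,0,0,0],[0.045,0.034,0,0,0,0],[0.045,0.034,0,0,0,0],[0,0,0,0,0,0]]]'
python3 g.py .6506 -.0028 .16
```

```text
clock: 2.48
eef_pos: [0.6308, -0.0404, 0.2246]
tool_rot: [0.765, 0.645, 0.0, 0.003]
ft_force: [0.1, -0.6, -0.5]
grip_width: 0.0849
t 2.48 p [ 0.6308 -0.0404  0.2246] w 0.0849 F [ 0.1 -0.6 -0.5]
shift mm (tool) [40.6 12.9 64.5] (after turn) [39.8 15.  64.6] turn deg [ 0.27  0.17 -2.58]
```

```bash
python3 -m jog '[[[0.02,0.0075,0.02,0.3,0.2,-2.6],[0.02,0.007,0.02,0,0,0],[0,0,0.025,0,0,0],[0,0,0,0,0,0]]]'
python3 g.py .6506 -.0028 .045
python3 - <<'E'
from workcell import bot
import cv2
cv2.imwrite("pics/w1.png",bot.camera("wrist")["pixels"][:,:,::-1])
E
```

```text
clock: 2.98
eef_pos: [0.6499, -0.0008, 0.1535]
tool_rot: [0.751, 0.661, -0.002, -0.002]
ft_force: [0.6, -0.2, -0.6]
grip_width: 0.0849
t 2.98 p [ 0.6499 -0.0008  0.1535] w 0.0849 F [ 0.6 -0.2 -0.6]
shift mm (tool) [ -1.9   1.5 108.5] (after turn) [ -1.9   0.9 108.5] turn deg [-0.29 -0.02 -0.14]
```

View pics/w1.png

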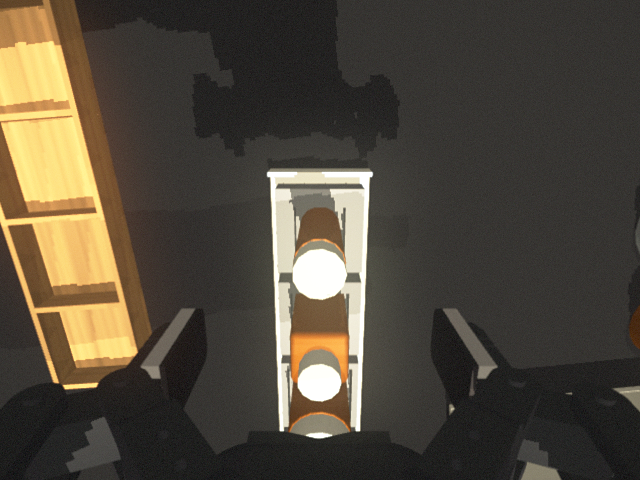

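The wrist view shows the rack edges vertical and the vial cap at (320,272), midway between the fingers. The alignment is good, so I'll descend.

```bash
python3 -m jog '[[[-0.002,0.001,0.03,-0.3,0,0],[0,0,0.03,0,0,0],[0,0,0.03,0,0,0],[0,0,0.014,0,0,0],[0,0,0,0,0,0]]]'
python3 g.py .6506 -.0028 .045
```

```text
clock: 3.65
eef_pos: [0.6567, -0.004, 0.056]
tool_rot: [0.752, 0.659, 0.006, 0.005]
ft_force: [0.5, -0.1, 0.9]
grip_width: 0.0849
t 3.65 p [ 0.6567 -0.004   0.056 ] w 0.0849 F [ 0.5 -0.1  0.9]
shift mm (tool) [ 0.3 -6.4 10.9] (after turn) [ 0.4 -6.2 11. ] turn deg [ 0.91 -0.15 -0.4 ]
```

```bash
python3 -m jog '[[[0,-0.006,0.006,0.9,-0.1,-0.4],[0,0,0.005,0,0,0],[0,0,0,0,0,0]]]'
python3 g.py .6506 -.0028 .045
```

```text
clock: 4.03
eef_pos: [0.6529, -0.0032, 0.048]
tool_rot: [0.75, 0.662, 0.002, 0.001]
ft_force: [0.8, -0.0, -0.9]
grip_width: 0.085
t 4.03 p [ 0.6529 -0.0032  0.048 ] w 0.085 F [ 0.8 -0.  -0.9]
shift mm (tool) [ 0.1 -2.4  3. ] (after turn) [ 0.1 -2.3  3. ] turn deg [ 0.29 -0.09  0.01]
```

```bash
python3 -m jog '[[[0,-0.002,0.003,0.3,0,0],[0,0,0,0,0,0]]]'
python3 g.py .6506 -.0028 .045
python3 -m jog '[[[0,0,0,0,0,0],[0,0,0,0,0,0],[0,0,0,0,0,0],[0,0,0,0,0,0],[0,0,0,0,0,0],[0,0,0,0,0,0],[0,0,0,0,0,0],[0,0,0,0,0,0]]]' 0
python3 g.py .6506 -.0028 .15
```

```text
clock: 4.28
eef_pos: [0.6513, -0.0029, 0.0455]
tool_rot: [0.75, 0.662, 0.001, -0.0]
ft_force: [0.6, 0.0, 0.9]
grip_width: 0.0853
t 4.28 p [ 0.6513 -0.0029  0.0455] w 0.0853 F [0.6 0.  0.9]
shift mm (tool) [ 0.  -0.7  0.5] (after turn) [ 0.  -0.7  0.5] turn deg [ 0.04 -0.1   0.01]
clock: 5.28
eef_pos: [0.6516, -0.0029, 0.0459]
tool_rot: [0.75, 0.662, 0.001, -0.0]
ft_force: [-0.9, 1.2, 0.5]
grip_width: 0.0289
t 5.28 p [ 0.6516 -0.0029  0.0459] w 0.0289 F [-0.9  1.2  0.5]
shift mm (tool) [   0.2   -0.8 -104.1] (after turn) [  -0.    -1.  -104.1] turn deg [ 0.08 -0.11  0.01]
```

```bash
python3 -m jog '[[[0,0,-0.01,0,0,0],[0,0,-0.02,0,0,0],[0,0,-0.03,0,0,0],[0,0,-0.03,0,0,0],[0,0,-0.01,0,0,0],[0,0,0,0,0,0]]]'
python3 g.py .458 -.0757 .145
```

```text
clock: 6.02
eef_pos: [0.6504, -0.0031, 0.1489]
tool_rot: [0.75, 0.662, 0.0, -0.001]
ft_force: [0.4, -0.6, -1.2]
grip_width: 0.0287
t 6.03 p [ 0.6504 -0.0031  0.1489] w 0.0287 F [ 0.4 -0.6 -1.2]
shift mm (tool) [ -96.  -181.8    4. ] (after turn) [ -96.  -181.8    3.9] turn deg [-0.09 -0.09  0.01]
```

```bash
python3 -m jog '[[[-0.008,-0.015,0,0,0,0],[-0.016,-0.03,0,0,0,0],[-0.02,-0.0375,0,0,0,0],[-0.02,-0.0375,0,0,0,0],[-0.016,-0.03,0,0,0,0],[-0.01,-0.02,0,0,0,0],[-0.005,-0.01,0,0,0,0],[0,0,0,0,0,0]]]'
python3 g.py .458 -.0757 .060
```

```text
clock: 7.02
eef_pos: [0.4478, -0.0758, 0.1386]
tool_rot: [0.75, 0.662, -0.006, -0.007]
ft_force: [0.3, 0.7, -0.7]
grip_width: 0.0287
t 7.03 p [ 0.4478 -0.0758  0.1386] w 0.0287 F [ 0.3  0.7 -0.7]
shift mm (tool) [ 1.3 11.6 78.4] (after turn) [ 1.4 10.1 78.6] turn deg [-1.08 -0.07  0.05]
```

```bash
python3 -m jog '[[[0.001,0.008,0.012,-1,0,0],[0,0.001,0.02,0,0,0],[0,0,0.02,0,0,0],[0,0,0.015,0,0,0],[0,0,0.003,0,0,0],[0,0,0,0,0,0]]]'
python3 g.py .458 -.0757 .039
```

```text
clock: 7.78
eef_pos: [0.4639, -0.0743, 0.0658]
tool_rot: [0.748, 0.663, 0.002, 0.001]
ft_force: [0.2, -0.2, -0.3]
grip_width: 0.0292
t 7.78 p [ 0.4639 -0.0743  0.0658] w 0.0292 F [ 0.2 -0.2 -0.3]
shift mm (tool) [-2.2 -5.8 26.8] (after turn) [-2.1 -5.7 26.8] turn deg [ 0.25 -0.14  0.24]
```

```bash
python3 -m jog '[[[-0.002,-0.006,0.006,0.2,0,0.2],[0,-0.001,0.007,0,0,0],[0,0,0.006,0,0,0],[0,0,0.002,0,0,0],[0,0,0,0,0,0]]]'
python3 g.py .458 -.0757 .039
```

```text
clock: 8.4
eef_pos: [0.4576, -0.0756, 0.0446]
tool_rot: [0.75, 0.662, 0.002, 0.001]
ft_force: [-0.5, 1.1, -0.8]
grip_width: 0.0292
t 8.4 p [ 0.4576 -0.0756  0.0446] w 0.0292 F [-0.5  1.1 -0.8]
shift mm (tool) [-0.   0.4  5.6] (after turn) [-0.   0.4  5.6] turn deg [ 0.2  -0.13  0.03]
```

```bash
python3 -m jog '[[[0,0,0.002,0.2,0,0],[0,0,0.0015,0,0,0],[0,0,0,0,0,0]]]'|sed -n '2p;4p'
python3 -m jog '[[[0,0,0.001,0,0,0],[0,0,0,0,0,0]]]'
python3 g.py .458 -.0757 .039
```

```text
eef_pos: [0.4581, -0.0757, 0.0412]
ft_force: [-0.7, 0.2, -0.9]
clock: 9.02
eef_pos: [0.4582, -0.0757, 0.0402]
tool_rot: [0.75, 0.662, 0.001, -0.0]
ft_force: [0.4, -0.5, -1.2]
grip_width: 0.0286
t 9.03 p [ 0.4582 -0.0757  0.0402] w 0.0286 F [ 0.4 -0.5 -1.2]
shift mm (tool) [-0.  -0.2  1.2] (after turn) [-0.  -0.2  1.2] turn deg [ 0.04 -0.13  0.03]
```

```bash
for i in 1; do python3 -m jog '[[[0,0,0.001,0,0,0],[0,0,0,0,0,0]]]'|sed -n '2p;4p'; done
python3 -m jog '[[[0,0,0.0007,0,0,0],[0,0,0,0,0,0]]]'|sed -n '2p;4p'
```

```text
eef_pos: [0.4582, -0.0757, 0.0392]
ft_force: [0.3, -0.1, -1.1]
eef_pos: [0.4584, -0.0757, 0.0389]
ft_force: [0.2, -0.3, -0.6]
```

```bash
python3 -m jog '[[[0,0,0.001,0,0,0],[0,0,0,0,0,0]]]'|sed -n '2p;4p'
python3 -m jog '[[[0,0,0.001,0,0,0],[0,0,0,0,0,0]]]'|sed -n '2p;4p'
```

```text
eef_pos: [0.4586, -0.0758, 0.039]
ft_force: [-0.3, -0.9, -1.0]
eef_pos: [0.4587, -0.0758, 0.0389]
ft_force: [0.0, 0.1, -1.6]
```

Contact at the expected height: it stopped advancing at 0.0389. Releasing now.

```bash
python3 -m jog '[[[0,0,0,0,0,0],[0,0,0,0,0,0],[0,0,0,0,0,0],[0,0,0,0,0,0],[0,0,0,0,0,0],[0,0,0,0,0,0]]]' 0.085
python3 -m jog '[[[0,0,-0.01,0,0,0],[0,0,-0.03,0,0,0],[0,0,-0.04,0,0,0],[0,0,-0.03,0,0,0],[0,0,0,0,0,0]]]'
python3 g.py .6418 -.0723 .150
```

```text
clock: 10.78
eef_pos: [0.459, -0.0759, 0.0383]
tool_rot: [0.75, 0.662, 0.002, 0.0]
ft_force: [0.6, 0.7, -0.3]
grip_width: 0.0849
clock: 11.4
eef_pos: [0.4586, -0.0761, 0.1539]
tool_rot: [0.75, 0.662, 0.002, 0.001]
ft_force: [0.8, 0.1, 0.4]
grip_width: 0.0849
t 11.4 p [ 0.4586 -0.0761  0.1539] w 0.0849 F [0.8 0.1 0.4]
shift mm (tool) [ 26.4 181.3   4.6] (after turn) [ 26.6 181.3   3.9] turn deg [ 0.21 -0.12  0.03]
```

```bash
python3 -m jog '[[[0.004,0.03,0,0,0,0],[0.007,0.045,0,0,0,0],[0.007,0.045,0,0,0,0],[0.005,0.035,0,0,0,0],[0.002,0.015,0,0,0,0],[0,0.005,0,0,0,0],[0,0,0,0,0,0]]]' >/dev/null
python3 g.py .6418 -.0723 .110;  python3 - <<'E'
from workcell import bot
import cv2
cv2.imwrite("pics/t1.png",bot.camera("top")["pixels"][130:330,180:500,::-1].repeat(2,0).repeat(2,1))
E
```

```text
t 12.28 p [ 0.636  -0.0725  0.1489] w 0.0849 F [-0.7 -0.3  0.6]
shift mm (tool) [ 0.8  5.9 38.9] (after turn) [ 0.9  5.7 38.9] turn deg [-0.31 -0.11  0.01]
```

View pics/t1.png

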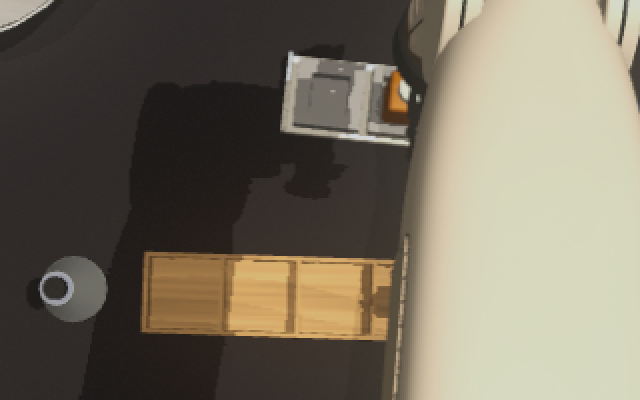

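The arm hides the placed vial and its adapter at (325,95) is empty. I'll check the placement from the side camera later.

```bash
python3 -m jog '[[[0.001,0.002,0.02,-0.3,0,0],[0,0,0.03,0,0,0],[0,0,0.025,0,0,0],[0,0,0.01,0,0,0],[0,0,0,0,0,0]]]' >/dev/null
python3 g.py .6418 -.0723 .043;  python3 - <<'E'
from workcell import bot
import cv2
cv2.imwrite("pics/s1.png",bot.camera("side")["pixels"][:,:,::-1])
E
```

```text
t 12.95 p [ 0.6348 -0.072   0.0645] w 0.0847 F [ 0.3 -0.  -0.1]
shift mm (tool) [ 0.6  7.  21.5] (after turn) [ 0.6  7.  21.5] turn deg [ 0.05 -0.1  -0.07]
```

View pics/s1.png

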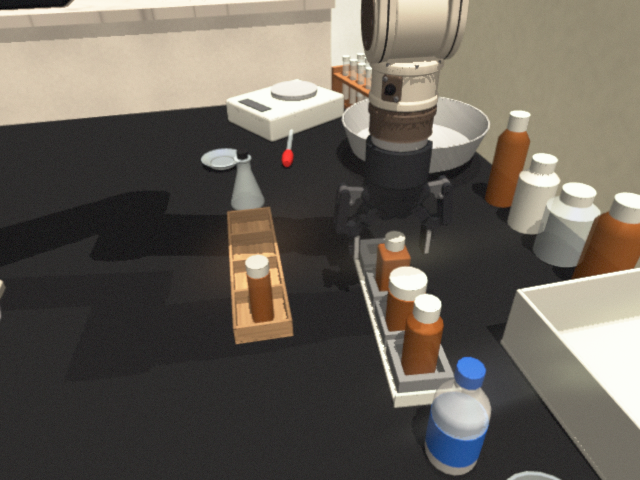

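The vial stands upright in the rightmost pocket at (260,290), and the gripper straddles the square bottle at (393,265).

```bash
python3 -m jog '[[[0.001,0.006,0.01,0,0,0],[0,0,0.008,0,0,0],[0,0,0.002,0,0,0],[0,0,0,0,0,0]]]' >/dev/null
python3 g.py .6418 -.0723 .043
```

```text
t 13.5 p [ 0.6437 -0.072   0.0464] w 0.085 F [-0.3 -0.6 -0.3]
shift mm (tool) [-0.5 -1.8  3.4] (after turn) [-0.5 -1.8  3.4] turn deg [ 0.38 -0.1  -0.07]
```

```bash
python3 -m jog '[[[0,-0.002,0.003,0.4,0,-0.1],[0,0,0,0,0,0]]]' >/dev/null
python3 g.py .6418 -.0723 .043
python3 -m jog '[[[0,0,0,0,0,0],[0,0,0,0,0,0],[0,0,0,0,0,0],[0,0,0,0,0,0],[0,0,0,0,0,0],[0,0,0,0,0,0],[0,0,0,0,0,0]]]' 0 >/dev/null
python3 g.py .6418 -.0723 .043
python3 -m jog '[[[0,0,-0.01,0,0,0],[0,0,-0.02,0,0,0],[0,0,-0.03,0,0,0],[0,0,-0.03,0,0,0],[0,0,-0.01,0,0,0],[0,0,0,0,0,0]]]'
python3 g.py .462 -.0058 .14
```

```text
t 13.75 p [ 0.6417 -0.0718  0.0435] w 0.0851 F [0.3 0.  0.6]
shift mm (tool) [-0.5  0.2  0.4] (after turn) [-0.5  0.2  0.5] turn deg [-0.04 -0.1   0.05]
t 14.62 p [ 0.6419 -0.0718  0.0439] w 0.0372 F [ 0.9 -0.1 -0.1]
shift mm (tool) [-0.5 -0.1  0.9] (after turn) [-0.5 -0.1  0.9] turn deg [ 0.01 -0.1   0.04]
clock: 15.38
eef_pos: [0.6409, -0.0719, 0.1472]
tool_rot: [0.75, 0.662, -0.0, -0.002]
ft_force: [0.7, 0.1, -1.2]
grip_width: 0.0376
t 15.38 p [ 0.6409 -0.0719  0.1472] w 0.0376 F [ 0.7  0.1 -1.2]
shift mm (tool) [  43.4 -185.7    7.7] (after turn) [  43.2 -185.7    7.2] turn deg [-0.15 -0.1   0.05]
```

```bash
python3 -m jog '[[[0.004,-0.015,0,0,0,0],[0.007,-0.03,0,0,0,0],[0.009,-0.0375,0,0,0,0],[0.009,-0.0375,0,0,0,0],[0.007,-0.03,0,0,0,0],[0.004,-0.018,0,0,0,0],[0.002,-0.007,0,0,0,0],[0,0,0,0,0,0]]]' >/dev/null
python3 g.py .462 -.0058 .06
```

```text
t 16.38 p [ 0.4608 -0.0066  0.1373] w 0.0374 F [ 1.2  0.6 -1.7]
shift mm (tool) [ 0.9  2.6 77.3] (after turn) [ 1.   1.1 77.3] turn deg [-1.14 -0.03  0.02]
```

```bash
python3 -m jog '[[[0.001,-0.002,0.012,-1.1,0,0],[0,-0.002,0.02,0,0,0],[0,0,0.02,0,0,0],[0,0,0.015,0,0,0],[0,0,0.003,0,0,0],[0,0,0,0,0,0]]]' >/dev/null
python3 g.py .462 -.0058 .039
```

```text
t 17.12 p [ 0.4629 -0.0066  0.0647] w 0.0376 F [ 0.1  0.4 -1.4]
shift mm (tool) [ 0.6 -1.1 25.7] (after turn) [ 0.6 -1.  25.7] turn deg [ 0.25 -0.02 -0.1 ]
```

```bash
python3 -m jog '[[[0,-0.002,0.006,0.2,0,0],[0,-0.001,0.007,0,0,0],[0,0,0.006,0,0,0],[0,0,0.003,0,0,0],[0,0,0,0,0,0]]]' >/dev/null
python3 g.py .462 -.0058 .037
```

```text
t 17.75 p [ 0.4612 -0.0063  0.0424] w 0.0373 F [-0.2 -0.4 -1.2]
shift mm (tool) [0.6 0.7 5.4] (after turn) [0.6 0.8 5.4] turn deg [ 0.19 -0.03 -0.11]
```

```bash
python3 -m jog '[[[0,0,0.002,0.2,0,0],[0,0,0.0015,0,0,0],[0,0,0.001,0,0,0],[0,0,0,0,0,0]]]'|sed -n '2p;4p'
python3 -m jog '[[[0,0,0.001,0,0,0],[0,0,0,0,0,0]]]'|sed -n '2p;4p'
python3 -m jog '[[[0,0,0.001,0,0,0],[0,0,0,0,0,0]]]'|sed -n '2p;4p'
python3 -m jog '[[[0,0,0.001,0,0,0],[0,0,0.0,0,0,0]]]'|sed -n '2p;4p'
```

```text
eef_pos: [0.4617, -0.0062, 0.038]
ft_force: [-0.0, 1.0, -1.8]
eef_pos: [0.4617, -0.0063, 0.0371]
ft_force: [-0.2, 1.2, -1.1]
eef_pos: [0.462, -0.0063, 0.037]
ft_force: [-1.4, 1.0, -2.0]
eef_pos: [0.4623, -0.0063, 0.0369]
ft_force: [0.2, 0.4, -1.2]
```

Contact at 0.037, as expected. Releasing, then on to the jar.

```bash
python3 -m jog '[[[0,0,0,0,0,0],[0,0,0,0,0,0],[0,0,0,0,0,0],[0,0,0,0,0,0],[0,0,0,0,0,0],[0,0,0,0,0,0]]]' 0.085 >/dev/null
python3 -m jog '[[[0,0,-0.01,0,0,0],[0,0,-0.03,0,0,0],[0,0,-0.04,0,0,0],[0,0,-0.03,0,0,0],[0,0,0,0,0,0]]]' >/dev/null
python3 g.py .6328 -.1425 .145
```

```text
t 20.38 p [ 0.4623 -0.0064  0.1522] w 0.0847 F [ 0.3 -0.1 -0.4]
shift mm (tool) [-113.5  186.4    7.8] (after turn) [-113.8  186.2    7.2] turn deg [ 0.21 -0.06 -0.11]
```

```bash
python3 -m jog '[[[-0.015,0.025,0,0,0,0],[-0.025,0.042,0,0,0,0],[-0.027,0.043,0,0,0,0],[-0.022,0.036,0,0,0,0],[-0.014,0.022,0,0,0,0],[-0.007,0.01,0,0,0,0],[0,0,0,0,0,0]]]' >/dev/null
python3 g.py .6328 -.1425 .10
```

```text
t 21.25 p [ 0.6261 -0.141   0.1466] w 0.085 F [ 0.3 -0.1 -0. ]
shift mm (tool) [-0.8  7.1 46.6] (after turn) [-0.7  6.9 46.6] turn deg [-0.28 -0.13 -0.01]
```

```bash
python3 -m jog '[[[-0.001,0.007,0.015,-0.3,0,0],[0,0,0.03,0,0,0],[0,0,0.025,0,0,0],[0,0,0.01,0,0,0],[0,0,0,0,0,0]]]' >/dev/null
python3 g.py .6328 -.1425 .040
```

```text
t 21.88 p [ 0.6302 -0.1399  0.0605] w 0.0851 F [0.4 1.  0.2]
shift mm (tool) [-2.3  3.  20.5] (after turn) [-2.3  2.9 20.5] turn deg [-0.22 -0.18  0.13]
```

```bash
python3 -m jog '[[[-0.002,0.002,0.01,-0.2,0,0.1],[0,0,0.007,0,0,0],[0,0,0.002,0,0,0],[0,0,0,0,0,0]]]' >/dev/null
python3 g.py .6328 -.1425 .040
```

```text
t 22.38 p [ 0.6337 -0.1424  0.0427] w 0.0848 F [ 0.4 -0.  -0.8]
shift mm (tool) [-0.2 -0.9  2.7] (after turn) [-0.2 -0.9  2.7] turn deg [ 0.25 -0.16  0.04]
```

```bash
python3 -m jog '[[[0,-0.001,0.002,0.2,-0.1,0],[0,0,0,0,0,0]]]' >/dev/null
python3 g.py .6328 -.1425 .040
python3 -m jog '[[[0,0,0,0,0,0],[0,0,0,0,0,0],[0,0,0,0,0,0],[0,0,0,0,0,0],[0,0,0,0,0,0],[0,0,0,0,0,0],[0,0,0,0,0,0]]]' 0 >/dev/null
python3 g.py .6328 -.1425 .040
python3 -m jog '[[[0,0,-0.01,0,0,0],[0,0,-0.02,0,0,0],[0,0,-0.03,0,0,0],[0,0,-0.03,0,0,0],[0,0,-0.02,0,0,0],[0,0,0,0,0,0]]]' >/dev/null
python3 g.py .4656 .0641 .15
```

```text
t 22.62 p [ 0.6331 -0.1424  0.0412] w 0.0849 F [ 0.3 -0.5 -0.4]
shift mm (tool) [-0.1 -0.3  1.2] (after turn) [-0.1 -0.3  1.2] turn deg [ 0.1  -0.05  0.03]
t 23.5 p [ 0.6336 -0.1425  0.0419] w 0.0448 F [0.2 0.7 1.2]
shift mm (tool) [-0.1 -0.8  1.9] (after turn) [-0.1 -0.8  1.9] turn deg [ 0.17 -0.04  0.04]
t 24.25 p [ 0.6315 -0.1422  0.1545] w 0.0444 F [-0.3 -0.3 -2.5]
shift mm (tool) [ 184.1 -190.2    5.2] (after turn) [ 184.  -190.3    4.5] turn deg [-0.14 -0.07  0.04]
```

```bash
python3 -m jog '[[[0.012,-0.012,0,0,0,0],[0.026,-0.026,0,0,0,0],[0.032,-0.033,0,0,0,0],[0.034,-0.036,0,0,0,0],[0.032,-0.034,0,0,0,0],[0.024,-0.025,0,0,0,0],[0.012,-0.011,0,0,0,0],[0.004,-0.003,0,0,0,0],[0,0,0,0,0,0]]]' >/dev/null
python3 g.py .4656 .0641 .06
```

```text
t 25.38 p [0.4659 0.0591 0.1468] w 0.045 F [ 0.1  0.5 -2.1]
shift mm (tool) [ 4.9  0.3 86.8] (after turn) [ 4.9 -0.9 86.8] turn deg [-0.8   0.03 -0.1 ]
```

```bash
python3 -m jog '[[[0.003,-0.002,0.015,-0.8,0,0],[0.002,-0.002,0.02,0,0,0],[0,0,0.022,0,0,0],[0,0,0.016,0,0,0],[0,0,0.005,0,0,0],[0,0,0,0,0,0]]]' >/dev/null
python3 g.py .4656 .0641 .035
```

```text
t 26.12 p [0.4694 0.0598 0.0669] w 0.0447 F [ 0.2 -0.4 -2.3]
shift mm (tool) [ 3.8 -4.6 31.8] (after turn) [ 3.8 -4.4 31.9] turn deg [ 0.37  0.09 -0.61]
```

```bash
python3 -m jog '[[[0.004,-0.004,0.009,0.4,0,-0.6],[0,-0.001,0.008,0,0,0],[0,0,0.007,0,0,0],[0,0,0.003,0,0,0],[0,0,0,0,0,0]]]' >/dev/null
python3 g.py .4656 .0641 .035
```

```text
t 26.75 p [0.4663 0.0647 0.0393] w 0.0445 F [-0.1  0.1 -1.6]
shift mm (tool) [-0.6 -0.6  4.3] (after turn) [-0.6 -0.6  4.3] turn deg [0.1  0.05 0.02]
```

```bash
python3 -m jog '[[[0,0,0.002,0.1,0,0],[0,0,0.001,0,0,0],[0,0,0,0,0,0]]]'|sed -n '2p;4p'
python3 -m jog '[[[0,0,0.001,0,0,0],[0,0,0,0,0,0]]]'|sed -n '2p;4p'
python3 -m jog '[[[0,0,0.001,0,0,0],[0,0,0,0,0,0]]]'|sed -n '2p;4p'
python3 -m jog '[[[0,0,0.001,0,0,0],[0,0,0,0,0,0]]]'|sed -n '2p;4p'
```

```text
eef_pos: [0.4668, 0.0647, 0.0366]
ft_force: [-1.0, -0.0, -1.5]
eef_pos: [0.4669, 0.0647, 0.0356]
ft_force: [1.3, -0.5, -1.7]
eef_pos: [0.4671, 0.0647, 0.0349]
ft_force: [-0.2, 1.2, -2.4]
eef_pos: [0.4672, 0.0647, 0.035]
ft_force: [0.7, -0.3, -1.7]
```

```bash
python3 -m jog '[[[0,0,0,0,0,0],[0,0,0,0,0,0],[0,0,0,0,0,0],[0,0,0,0,0,0],[0,0,0,0,0,0],[0,0,0,0,0,0]]]' 0.085 >/dev/null
python3 -m jog '[[[0,0,-0.01,0,0,0],[0,0,-0.03,0,0,0],[0,0,-0.04,0,0,0],[0,0,-0.03,0,0,0],[0,0,-0.01,0,0,0],[0,0,0,0,0,0]]]' >/dev/null
python3 g.py .6242 -.2112 .155
```

```text
t 29.38 p [0.4672 0.0648 0.1605] w 0.0847 F [-0.3 -0.2 -0.4]
shift mm (tool) [-254.3  190.1    6.2] (after turn) [-254.3  190.2    5.5] turn deg [ 0.23 -0.01  0.01]
```

```bash
python3 -m jog '[[[-0.025,0.019,0,0,0,0],[-0.04,0.03,0,0,0,0],[-0.045,0.034,0,0,0,0],[-0.045,0.034,0,0,0,0],[-0.04,0.03,0,0,0,0],[-0.025,0.019,0,0,0,0],[-0.015,0.01,0,0,0,0],[-0.006,0.004,0,0,0,0],[0,0,0,0,0,0]]]' >/dev/null
python3 g.py .6242 -.2112 .05
python3 - <<'E'
from workcell import bot
import cv2
cv2.imwrite("pics/s2.png",bot.camera("side")["pixels"][:,:,::-1])
E
```

```text
t 30.5 p [ 0.6132 -0.2024  0.143 ] w 0.0848 F [-0.3  0.8  0.1]
shift mm (tool) [-7.8 13.9 92.7] (after turn) [-7.4 12.1 93. ] turn deg [-1.18 -0.22  0.19]
```

View pics/s2.png

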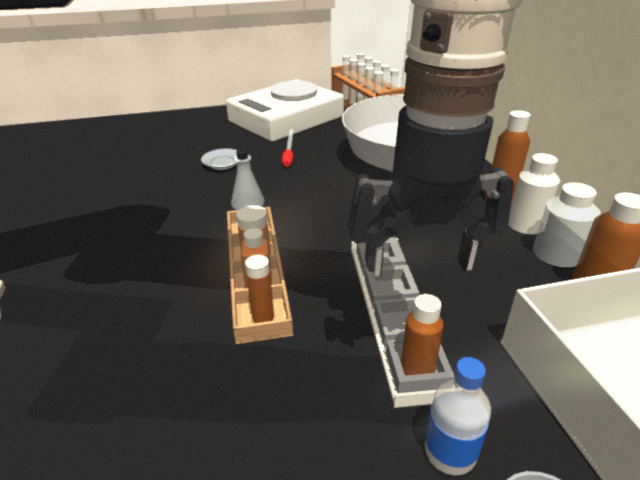

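The three bottles stand upright in the wooden rack at (260,290), (253,255) and (252,222). The tall bottle at (423,340) remains, the water bottle is clear of the gripper, and the flask is undisturbed.

```bash
python3 -m jog '[[[-0.007,0.012,0.012,-1.2,-0.2,0.2],[-0.001,0,0.018,0,0,0],[0,0,0.02,0,0,0],[0,0,0.016,0,0,0],[0,0,0.004,0,0,0],[0,0,0,0,0,0]]]' >/dev/null
python3 g.py .6242 -.2112 .046
```

```text
t 31.3 p [ 0.6232 -0.2056  0.0722] w 0.0849 F [0.7 0.1 0.1]
shift mm (tool) [-5.4  1.6 26.2] (after turn) [-5.4  1.7 26.2] turn deg [ 0.05 -0.08  0.4 ]
```

```bash
python3 -m jog '[[[-0.005,0.001,0.009,0,0,0.4],[-0.001,0,0.01,0,0,0],[0,0,0.005,0,0,0],[0,0,0,0,0,0]]]' >/dev/null
python3 g.py .6242 -.2112 .046
```

```text
t 31.8 p [ 0.6244 -0.2126  0.0479] w 0.0851 F [-0.4 -0.6 -0.4]
shift mm (tool) [ 1.4 -0.4  1.9] (after turn) [ 1.4 -0.4  1.9] turn deg [ 0.2  -0.05 -0.05]
```

```bash
python3 -m jog '[[[0.001,0,0.002,0.2,0,0],[0,0,0,0,0,0]]]' >/dev/null
python3 g.py .6242 -.2112 .046
python3 -m jog '[[[0,0,0,0,0,0],[0,0,0,0,0,0],[0,0,0,0,0,0],[0,0,0,0,0,0],[0,0,0,0,0,0],[0,0,0,0,0,0],[0,0,0,0,0,0]]]' 0 >/dev/null
python3 g.py .6242 -.2112 .046
python3 -m jog '[[[0,0,-0.01,0,0,0],[0,0,-0.02,0,0,0],[0,0,-0.03,0,0,0],[0,0,-0.04,0,0,0],[0,0,-0.035,0,0,0],[0,0,-0.01,0,0,0],[0,0,0,0,0,0]]]' >/dev/null
python3 g.py .4694 .134 .17
```

```text
t 32.05 p [ 0.6248 -0.2117  0.0461] w 0.0848 F [-0.2  0.  -0.2]
shift mm (tool) [ 0.4 -0.6  0.1] (after turn) [ 0.4 -0.6  0.1] turn deg [ 0.01 -0.05 -0.05]
t 32.92 p [ 0.6252 -0.2117  0.0469] w 0.0388 F [-0.5 -0.3 -0.7]
shift mm (tool) [ 0.3 -1.1  0.9] (after turn) [ 0.3 -1.1  0.9] turn deg [ 0.08 -0.03 -0.04]
t 33.8 p [ 0.6237 -0.2112  0.196 ] w 0.0389 F [-0.3 -0.7 -2.4]
shift mm (tool) [ 323.1 -196.3   27. ] (after turn) [ 323.3 -196.1   26. ] turn deg [-0.16 -0.08 -0.04]
```

```bash
python3 -m jog '[[[0.015,-0.009,0,0,0,0],[0.03,-0.018,0,0,0,0],[0.04,-0.024,0,0,0,0],[0.045,-0.027,0,0,0,0],[0.045,-0.027,0,0,0,0],[0.045,-0.027,0,0,0,0],[0.04,-0.024,0,0,0,0],[0.027,-0.017,0,0,0,0],[0.013,-0.009,0,0,0,0],[0.005,-0.003,0,0,0,0],[0,0,0,0,0,0]]]' >/dev/null
python3 g.py .4694 .134 .06
```

```text
t 35.17 p [0.4645 0.1223 0.1789] w 0.039 F [-0.5  0.3 -1.5]
shift mm (tool) [ 12.6   7.3 118.7] (after turn) [ 12.2   3.4 118.9] turn deg [-1.9   0.16 -0.23]
```

```bash
python3 -m jog '[[[0.006,0.002,0,-1.9,0.2,-0.2],[0.006,0,0.01,0,0,0],[0,-0.001,0.02,0,0,0],[0,0,0.025,0,0,0],[0,0,0.025,0,0,0],[0,0,0.02,0,0,0],[0,0,0.007,0,0,0],[0,0,0,0,0,0]]]' >/dev/null
python3 g.py .4694 .134 .040
```

```text
t 36.17 p [0.4704 0.1286 0.0649] w 0.0385 F [ 0.4 -0.4 -1.2]
shift mm (tool) [ 5.3 -1.7 24.9] (after turn) [ 5.2 -1.7 24.9] turn deg [-0.12  0.13 -0.67]
```

```bash
python3 -m jog '[[[0.005,-0.002,0.006,-0.1,0.1,-0.6],[0,-0.001,0.007,0,0,0],[0,0,0.005,0,0,0],[0,0,0.002,0,0,0],[0,0,0,0,0,0]]]' >/dev/null
python3 g.py .4694 .134 .040
```

```text
t 36.8 p [0.4697 0.1348 0.0455] w 0.0391 F [ 0.  -0.5 -0.9]
shift mm (tool) [-0.9 -0.2  5.5] (after turn) [-0.9 -0.2  5.5] turn deg [ 0.2  -0.07 -0.03]
```

```bash
python3 -m jog '[[[0,0,0.002,0.2,0,0],[0,0,0.002,0,0,0],[0,0,0,0,0,0]]]'|sed -n '2p;4p'
python3 -m jog '[[[0,0,0.001,0,0,0],[0,0,0,0,0,0]]]'|sed -n '2p;4p'
python3 -m jog '[[[0,0,0.001,0,0,0],[0,0,0,0,0,0]]]'|sed -n '2p;4p'
python3 -m jog '[[[0,0,0.001,0,0,0],[0,0,0,0,0,0]]]'|sed -n '2p;4p'
```

```text
eef_pos: [0.4701, 0.1348, 0.0416]
ft_force: [0.3, -0.5, -0.6]
eef_pos: [0.4702, 0.1349, 0.0405]
ft_force: [0.8, 0.1, -1.4]
eef_pos: [0.4704, 0.1349, 0.0398]
ft_force: [-0.0, 0.3, -0.6]
eef_pos: [0.4705, 0.135, 0.0399]
ft_force: [0.8, -0.7, -1.5]
```

Contact at 0.0399, as predicted. I'll release, rise, and move back away from the rack for a final look.

```bash
python3 -m jog '[[[0,0,0,0,0,0],[0,0,0,0,0,0],[0,0,0,0,0,0],[0,0,0,0,0,0],[0,0,0,0,0,0],[0,0,0,0,0,0]]]' 0.085 >/dev/null
python3 -m jog '[[[0,0,-0.01,0,0,0],[0,0,-0.03,0,0,0],[0,0,-0.05,0,0,0],[0,0,-0.05,0,0,0],[0,0,-0.03,0,0,0],[0,0,0,0,0,0]]]' >/dev/null
python3 -m jog '[[[-0.03,0,0,0,0,0],[-0.05,0,0,0,0,0],[-0.05,0,0,0,0,0],[-0.05,0,0,0,0,0],[-0.05,0,0,0,0,0],[-0.05,0,0,0,0,0],[-0.05,0,0,0,0,0],[-0.03,0,0,0,0,0],[0,0,0,0,0,0],[0,0,0,0,0,0]]]'
python3 - <<'E'
from workcell import bot
import cv2
t=bot.camera("top")["pixels"][200:330,160:460,::-1]; s=bot.camera("side")["pixels"][130:360,160:480,::-1]
f=lambda a,k:cv2.resize(a,None,fx=k,fy=k)
a=f(t,2.1);b=f(s,1.4); a=a[:,:630]; 
W=max(a.shape[1],b.shape[1]); p=lambda i:cv2.copyMakeBorder(i,0,0,0,W-i.shape[1],0)
cv2.imwrite("pics/f.png",cv2.vconcat([p(a),p(b)]))
E
```

```text
clock: 40.67
eef_pos: [0.4191, -0.2306, 0.2075]
tool_rot: [0.749, 0.662, -0.001, -0.006]
ft_force: [0.6, 1.8, -0.4]
grip_width: 0.0848
```

View pics/f.png

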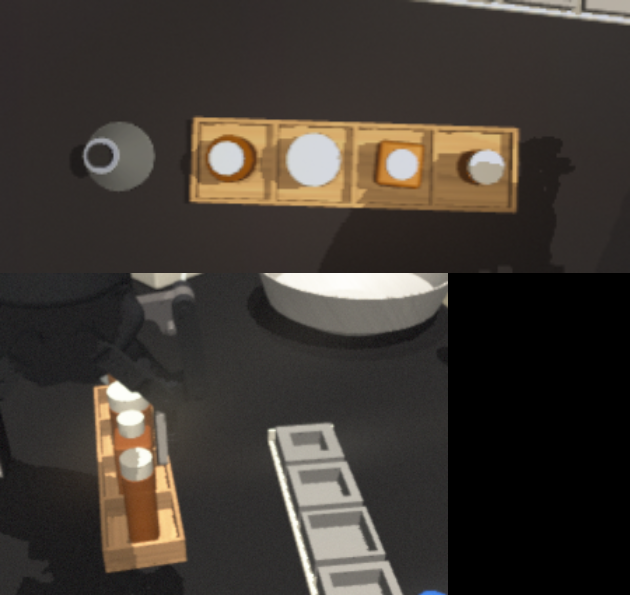

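The top view shows tall, jar, square and vial from left to right, each upright and centred in its own pocket, with the flask in place at (120,157). The robot touches nothing, so I'm handing in.

```bash
python3 -c "
from workcell import bot
print(bot.get_obs()['joint_vel'].round(3)); print(bot.job_done())"
```

```text
[ 0.009 -0.006  0.009 -0.001  0.001 -0.   ]
the job is handed in; nothing more can be done
None
```

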